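Let the limes out of the bar dispenser and ease the lid shut

TASK

Press the dispenser's lever down with the fingertips so that its lid lifts, and keep it down until both limes have rolled out into the catch tray. Then ease the lever back up so that the lid comes down slowly and never drops or slams, and leave it shut with the hand clear. Work the lid by the lever alone, do not touch the limes, and leave the other things on the counter where they stand.

Things in the scene. Friction and masses are not known exactly. Their poses are not given: they have to be found in the camera images.
- dispenser: Steel lime dispenser, fixed. Origin on the counter under the middle of its housing (235 in x, 72 in y, 160 high); x points from its front (tray end) to its back, z up. Inside, a chute slopes down to the front; the lid covers its top and a skirt on the lid closes its front. The lever is on the -y side: on the right, looking from the tray end towards the lid.
- tray (a point): Middle of the floor of the dispenser's open catch tray, 12 above the counter, at dispenser x -195. The tray is fixed in front of the housing: 150 (x) x 130 (y) outside, walls 5 thick, rim 50 above the counter.
- lid (a joint): Lid angle in rad, 0 shut, about 0.55 fully open. The lid, 240 long with a clear top and a 100 deep steel front skirt, hinges on the top back edge of the housing (height 165) and is linked to the lever: lid angle = 1.83 x lever angle. It weighs about 0.3 kg (varies) and falls shut , swinging the lever up, if the lever is let go.
- lid_lever: Dark steel bar with a black press pad, along the -y side of the dispenser. Origin on its pivot, 55 in front of the dispenser's origin (at x -55, y -55) and 100 above the counter. Its angle is 0 up and 0.30 rad fully pressed (hard stop). Pressing takes about 3 to 7 N at the pad.
- lever_pad (a point): Middle of the upper face of the lever's press pad, black, 44 (dispenser x) x 40 (y) x 8 thick; at dispenser x -230, y -105, about 135 above the counter when up and about 82 when fully pressed; it moves almost straight down by 53. Pad stands 90 or more in front of the lid and beside the tray.
- lid_front (a point): Middle of the lid's front top edge; 167 above the counter when shut, about 290 when fully open.
- lime_front: Lime, ball 48 in diameter, about 70 g; origin at its centre. At the start inside the chute against the lid's skirt, seen through the clear lid top; rolls out by itself within about a second once the lid opens (it starts to slip under the skirt at about 0.1 rad and is free at 0.25). In the tray its centre is about 36 above the counter.
- lime_rear: Second lime, the same, behind the first in the chute; origin at its centre.
- beer_mug: Glass mug, 80 in diameter, 130 high, bystander; origin under its centre.
- cup: Tumbler, 76 in diameter, 90 high, bystander; origin under its centre.
- coasters: Stack of card coasters, 93 x 93 x 30, bystander on the lever's side; origin under its centre.
- jar: Glass jar with lid, 60 in diameter, 100 high, bystander; origin under its centre.
- opener: Flat steel bottle opener, 135 long, 38 wide, 8 thick, lying on the counter beside the lever, bystander; origin under its handle.
- bottle: Brown bottle, 62 in diameter, 230 high, bystander to the robot's right; origin under its centre.
- bowl: White bowl, 120 in diameter, 50 high, bystander to the robot's left; origin under its centre.

How it is judged:
By the outcome, as a careful person would: the job done as asked, in the order asked, and still so for the second after the job is handed in, with the robot touching nothing.
It also fails if it takes over 35 s, if anything falls off the work surface, if the arm or the gripper's body presses on something with over 40 N, if the wrist force passes 120 N, or if a joint passes its speed limit or range.

ROBOT

A 6-joint arm with a two-finger parallel gripper is mounted at the origin on the work surface. World frame = base frame: x ahead of the robot, y to its left, z up, the work surface at z = 0. Lengths are in m, angles in rad, forces in N, time in s.
With the tool pointing down it reaches from about 0.425 to 0.95 m from the base axis. Payload 3.5 kg.
Tool frame: the origin (TCP) lies midway between the tips of the shut fingers; the grasp point (between the pads) lies 19 mm behind it (ctrl.pinch_z is the distance from the TCP to the grasp point, in m); z points along the fingers, y is the line along which they close (so a half turn about z gives the same grasp; the last joint's range is limited). The gripper opens to 85 mm and grips with 20 to 120 N. Pads are 22 mm wide; open, the fingers measure 114 mm over their backs; the gripper's body (76 mm by 85 mm) begins 54 mm behind the grasp point. The pads swing forward as they close: fully open they stand 13 mm farther back than shut.
Start: joints at [-1.332, 0.286, 1.577, -0, 1.279, -0.15], TCP at [0.256, -0.625, 0.21] pointing down, gripper open.
Joint ranges: [-2.77, 2.77], [-0.9, 2.22], [0.21, 2.48], [-1.53, 4.67], [0.24, 2.81], [-2.84, 2.84]. Speed limits (rad/s): [2.79, 2.79, 3.14, 3.14, 3.14, 3.14].

INTERFACE

Orientations are given as a unit quaternion [x, y, z, w].
In Python, from plant import get_state, viewer, sign_off, ctrl gives the robot as it stands. The module is installed in compiled form; this text tells all that it offers.
- The arm moves only by the shell command python3 -m handwheel 'ROWS' [FORCE]. ROWS is JSON, a list that holds one entry, the list of rows, each a list of 5 numbers: the finger opening in m, from 0 to 0.0854, then the shift along the tool's x, y, z in m, then the turn about the tool's z in degrees. In form: [[[claw, x, y, z, spin], ...]]. A call has 1 to 12 rows; each row shifts and turns the commanded pose from where the row before left it, along the tool's axes as they then stand; what a row does not reach is not made up. A row lasts 1/12 s, in which the tool goes at most 41.7 mm and 7.16 degrees, less where a joint would pass 70% of its speed; a pose out of reach is approached as far as the arm can. A call is refused whole if a number of a shift passes 0.0417 or a number of a turn 7.16, either way. A call with a gripper value outside its range is refused whole. The fingers move at their own pace and stop on an object; FORCE is the grip in N (left out, the last holds). Time passes only in rows, so rows that do not move let the fingers close. It gives the time, the measured TCP pose, the force, the opening and the grip force at its end, in the units of the state.
- get_state(): the state, without advancing time (a new reading comes with each control period).
- viewer.read_camera(name): name is "scene" or "top" or "wrist"; returns the picture (420x560x3 uint8, blue, green, red); there is no depth.
- viewer.camera_params(name): a dict with "fov_y" (degrees; the focal length in pixels is half the picture's height over the tangent of half this angle, whatever the lens; pixels are square), "cx", "cy" (the principal point, pixels), "k1" (the pictures are not rectified: a ray, as slopes to the right and down, at radius r is drawn at 1 + k1 r^2 times it, then the intrinsics apply), "xyz" and "attitude" of the camera in the world; the wrist camera has in their place "hand_eye" (4x4, takes a point from camera to tool coordinates, whose origin is the TCP and whose axes are the flange's). Camera axes: x right, y up, looking along -z (the intrinsics and any distortion apply to the point x, -y, -z); pixel columns grow to the right and rows downward; lengths in m; the calibration is good to about 2 mm. A picture is of the moment at which its call begins: read the wrist's pose just before it. camera_params takes no time and is no camera call.
- sign_off(): hands the job in; it is judged then, once.
Trained networks look in the newest picture that a camera, given by its name, has taken for a name from the list of things; names that differ only in an ending like _2 or _b are one class to them, and where a whole thing is asked for, a point or a joint stands for the part that bears it (a point fixed in the world has none). Each returns a list of dicts, best first, with "confidence" (0 to 1); they miss things now and then, are a little off and sometimes report something else, mostly with a low value. They report only what shows in the picture. A call takes as long as a camera call.
- viewer.look_for(camera, name): "extent" ([left, top, width, height] as shares, 0 to 1, of the picture: columns of its width, rows of its height, round what is visible of it).
- viewer.outline_of(camera, name): "mask" (420x560 bool, what is visible of it) and "extent" ([left, top, width, height] as shares, 0 to 1, of the picture: columns of its width, rows of its height, round what is visible of it).
- viewer.pinpoint(camera, name): "xy" ([column, row] as shares, 0 to 1, of the picture: columns of its width, rows of its height: a listed point, or the origin of a listed thing).
The state is a dict: "time": time; "qpos": joint angles; "dq": joint speeds; "joint_efforts": joint torques, N m; "eef_pos": TCP position; "tcp_rot": TCP orientation; "contact_force": force on the tool from outside, world axes, zero at the start; "wrist_torque": the same for the moment, N m; "opening": opening from 0.0 (shut) to 1.0 (fully open); "finger_force": force on a finger pad.
Only numpy, scipy, OpenCV 4.12 (cv2) and the standard library are available. Lean on these libraries where they do the work, as an engineer would, in place of code of your own. Each camera call takes 0.05 s, during which the arm holds its last target. There are 200 camera calls.

## Working session

There is one attempt and no reset: what is moved stays moved. The work goes in short steps, Python scripts to look and compute and a shell command to move; the robot and the scene stay as the last step left them, time stands still between calls to the robot, and variables do not carry over. Pictures are saved under pics/ and viewed, at most 10 in all, crops included, and the job is handed in when it is done.

```bash
mkdir -p pics; cat > h.py <<'E'
import numpy as np, cv2
from scipy.spatial.transform import Rotation as R
from plant import get_state, viewer, sign_off, ctrl
def ray(cam,u,v,st=None):
    p=viewer.camera_params(cam); f=210/np.tan(np.radians(p["fov_y"])/2)
    d=np.array([(u-p["cx"])/f,(v-p["cy"])/f]); s=d.copy()
    for _ in range(20): s=d/(1+p["k1"]*(s@s))
    c=np.array([s[0],-s[1],-1.])
    if "hand_eye" in p:
        H=np.array(p["hand_eye"]); r=R.from_quat(st["tcp_rot"]).as_matrix()
        return r@H[:3,3]+np.array(st["eef_pos"]), r@H[:3,:3]@c
    a=np.array(p["attitude"]); M=a if a.shape==(3,3) else R.from_quat(a).as_matrix()
    return np.array(p["xyz"]),M@c
def atz(cam,u,v,z,st=None):
    o,d=ray(cam,u,v,st); return o+d*(z-o[2])/d[2]
def tri(rays):
    A=sum(np.eye(3)-np.outer(d,d)/(d@d) for o,d in rays); b=sum((np.eye(3)-np.outer(d,d)/(d@d))@o for o,d in rays)
    return np.linalg.solve(A,b)
E
python3 - <<'E'
from h import *
np.set_printoptions(precision=4,suppress=True)
s=get_state(); print(s)
ims=[]
for c in("scene","top"):
    print(c,viewer.camera_params(c)); im=viewer.read_camera(c)
    for n in("lever_pad","tray","dispenser","lid_front","lid_lever"):
        for r in viewer.pinpoint(c,n)[:1]:
            u,v=r["xy"][0]*560,r["xy"][1]*420; print(c,n,round(r["confidence"],2),u,v,atz(c,u,v,{"lever_pad":.135,"tray":.012,"dispenser":0,"lid_front":.167,"lid_lever":.1}[n]))
    cv2.imwrite(f"pics/{c}0.png",im)
E
```

```text
{'time': 0.0, 'qpos': array([-1.332 ,  0.2872,  1.5782,  0.    ,  1.2786, -0.15  ]), 'dq': array([ 0.0001, -0.0008, -0.0001,  0.0003,  0.0005, -0.0004]), 'joint_efforts': array([  0.0008, -40.5972, -29.2629,  -0.0001,   0.0058,  -0.    ]), 'eef_pos': array([ 0.2557, -0.6239,  0.2084]), 'tcp_rot': array([ 0.9812,  0.1932, -0.    , -0.0012]), 'contact_force': array([-0.1596, -0.6667, -0.0711]), 'wrist_torque': array([ 0.0366, -0.0364, -0.0225]), 'finger_force': 0.0, 'opening': 1.0019316904445656}
scene {'fov_y': 48.922048576290216, 'cx': 278.59437226929913, 'cy': 213.72140857007443, 'k1': 0.03464592208997922, 'xyz': array([1.128 , 0.3594, 1.16  ]), 'attitude': array([0.1409, 0.25  , 0.8465, 0.4485])}
scene lever_pad 0.72 262.024 167.79000000000002 [ 0.4571 -0.1308  0.135 ]
scene tray 0.93 297.19199999999995 202.986 [ 0.4278 -0.0238  0.012 ]
scene dispenser 0.91 308.28 259.308 [0.5658 0.1025 0.    ]
scene lid_front 0.62 304.808 193.494 [0.4851 0.0281 0.167 ]
scene lid_lever 0.66 288.512 227.388 [0.5622 0.0295 0.1   ]
top {'fov_y': 57.73184466014944, 'cx': 276.1427334975209, 'cy': 211.88753859035901, 'k1': -0.0035132286956864674, 'xyz': array([0.3851, 0.0013, 1.3994]), 'attitude': array([-0.045 ,  0.0479,  0.7067, -0.7044])}
top lever_pad 0.6 315.224 240.912 [ 0.4548 -0.1334  0.135 ]
top tray 0.75 282.576 250.614 [ 0.4268 -0.0274  0.012 ]
top dispenser 0.93 250.6 214.116 [0.5621 0.0899 0.    ]
top lid_front 0.83 267.904 232.30200000000002 [0.4814 0.023  0.167 ]
top lid_lever 0.79 270.592 212.394 [0.5552 0.0149 0.1   ]
```

View pics/scene0.png

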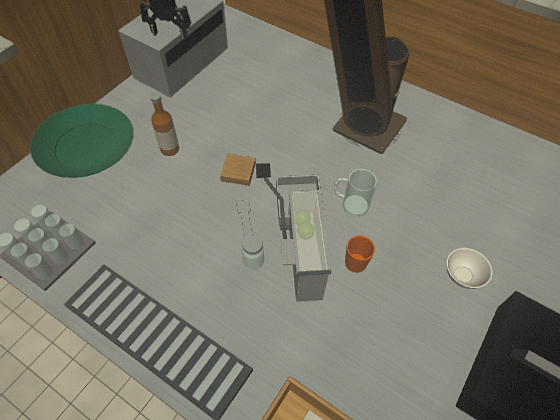

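View pics/top0.png

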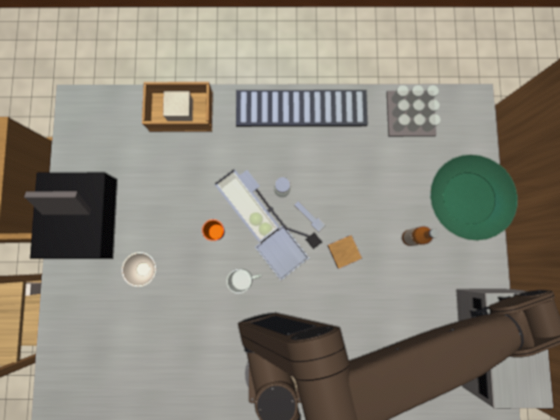

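The scene picture shows the black lever pad at about (263,170), with the coasters left of it and the bottle at (165,130). The top view agrees, with the pad at (315,241). Both cameras put the pad at about (0.456, -0.132), with the dispenser yawed about 41.6°. I'll raise the tool, close the fingers and move most of the way there.

```bash
python3 -m handwheel '[[[0,0.01,-0.01,-0.03,0],[0,0.02,-0.02,-0.028,0],[0,0.025,-0.025,-0.01,0],[0,0.025,-0.025,0,0],[0,0.025,-0.025,0,0],[0,0.025,-0.025,0,0],[0,0.025,-0.025,0,0],[0,0.025,-0.025,0,0],[0,0.025,-0.025,0,0],[0,0.025,-0.025,0,0],[0,0.025,-0.025,0,0],[0,0.025,-0.025,0,0]]]'
python3 -m handwheel '[[[0,0.025,-0.025,0,0],[0,0.02,-0.02,0.015,0],[0,0,0,0.015,0],[0,0,0,0,0]]]'
cat > look.py <<'E'
from h import *
import sys
np.set_printoptions(precision=4,suppress=True)
s=get_state(); im=viewer.read_camera("wrist"); cv2.imwrite(f"pics/{sys.argv[1]}.png",im)
r=[]
for c in("wrist","scene","top"):
    if c!="wrist": viewer.read_camera(c)
    for q in viewer.pinpoint(c,"lever_pad")[:1]:
        u,v=q["xy"][0]*560,q["xy"][1]*420; print(c,q["confidence"],u,v,atz(c,u,v,.135,s)); r.append(ray(c,u,v,s))
P=tri(r); m=R.from_quat(s["tcp_rot"]).as_matrix()
print("tri",P,"tcp",s["eef_pos"],s["tcp_rot"],"tool delta",m.T@(P-s["eef_pos"]),"F",s["contact_force"])
E
python3 look.py w1
```

```text
time: 1.6
eef_pos: [0.4092, -0.2577, 0.2782]
tcp_rot: [0.981, 0.193, 0.0, 0.0]
contact_force: [1.3, -0.6, -1.0]
opening: 0.001
finger_force: 0.0
time: 1.93
eef_pos: [0.4326, -0.1982, 0.245]
tcp_rot: [0.981, 0.195, -0.002, -0.002]
contact_force: [-0.7, -1.1, -0.5]
opening: -0.001
finger_force: 0.0
wrist 0.76 203.224 135.786 [ 0.4567 -0.1281  0.135 ]
scene 0.84 261.296 170.814 [ 0.4672 -0.1262  0.135 ]
top 0.82 314.216 239.61 [ 0.4591 -0.1301  0.135 ]
tri [ 0.4588 -0.1295  0.1269] tcp [ 0.4326 -0.1982  0.245 ] [ 0.9808  0.1948 -0.0017 -0.0018] tool delta [ 0.0508 -0.053   0.1182] F [-0.7126 -1.0619 -0.4775]
```

View pics/w1.png

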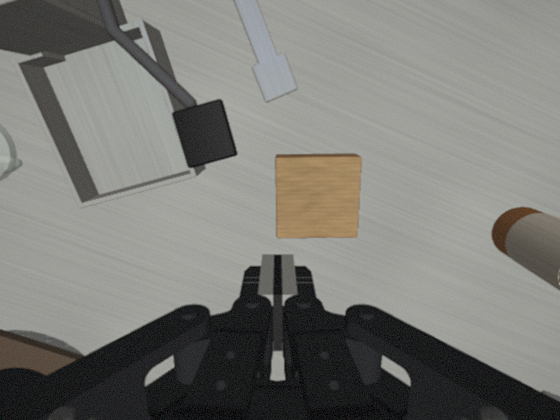

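The wrist picture shows the pad centred at about (205,133), which matches the detection. The way there is clear: coasters at (318,196), opener at (275,80). I'll move above the pad.

```bash
python3 -m handwheel '[[[0,0.01,-0.011,0.01,0],[0,0.02,-0.021,0.02,0],[0,0.02,-0.021,0.02,0],[0,0,0,0.02,0],[0,0,0,0.01,0],[0,0,0,0.005,0],[0,0,0,0,0]]]'; python3 look.py w2
```

```text
time: 2.82
eef_pos: [0.4591, -0.1333, 0.1622]
tcp_rot: [0.981, 0.193, -0.001, -0.0]
contact_force: [-0.7, 0.1, -0.6]
opening: -0.001
finger_force: 0.0
scene 0.58 262.696 168.798 [ 0.459  -0.1271  0.135 ]
top 0.64 313.32 238.51799999999997 [ 0.4627 -0.1272  0.135 ]
tri [ 0.4621 -0.126   0.1392] tcp [ 0.4591 -0.1333  0.1622] [ 0.9813  0.1925 -0.0006 -0.0004] tool delta [ 0.0055 -0.0057  0.0231] F [-0.6951  0.0831 -0.5631]
```

View pics/w2.png

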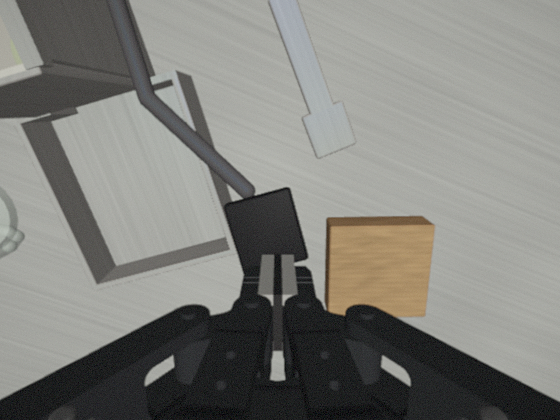

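The fingertips at (278,258) hover over the lower edge of the pad, whose centre shows at about (266,228). I'll work out the offset from those pixels.

```bash
python3 - <<'E'
from h import *
s=get_state(); m=R.from_quat(s["tcp_rot"]).as_matrix()
for u,v in((266,228),(227,204),(289,189),(307,258)):
    p=atz("wrist",u,v,.135,s); print(p, m.T@(p-s["eef_pos"]))
E
```

```text
[ 0.46155414 -0.12714772  0.135     ] [ 0.00358763 -0.00537286  0.02908575]
[ 0.46655015 -0.10145627  0.135     ] [ 0.01793107 -0.02726525  0.02906827]
[ 0.48778786 -0.13051416  0.135     ] [0.0265984  0.00766717 0.02914207]
[ 0.45330283 -0.15651549  0.135     ] [-0.0151599   0.01869121  0.02910061]
```

```bash
python3 -m handwheel '[[[0,0.004,-0.005,0.01,0],[0,0,0,0.01,0],[0,0,0,0.004,0],[0,0,0,0.004,0],[0,0,0,0.004,0],[0,0,0,0.004,0],[0,0,0,0.004,0],[0,0,0,0.004,0],[0,0,0,0,0]]]'; python3 -c "
from h import *
cv2.imwrite('pics/w3.png',viewer.read_camera('scene')[130:310,180:400])"
```

```text
time: 3.87
eef_pos: [0.4609, -0.1263, 0.1178]
tcp_rot: [0.981, 0.193, -0.001, -0.0]
contact_force: [-0.7, -0.1, -0.7]
opening: -0.002
finger_force: 0.0
```

```bash
python3 -c "
import cv2
i=cv2.imread('pics/w3.png');cv2.imwrite('pics/w3b.png',cv2.resize(i,None,fx=3,fy=3,interpolation=2))"
```

```text
(no output)
```

View pics/w3b.png

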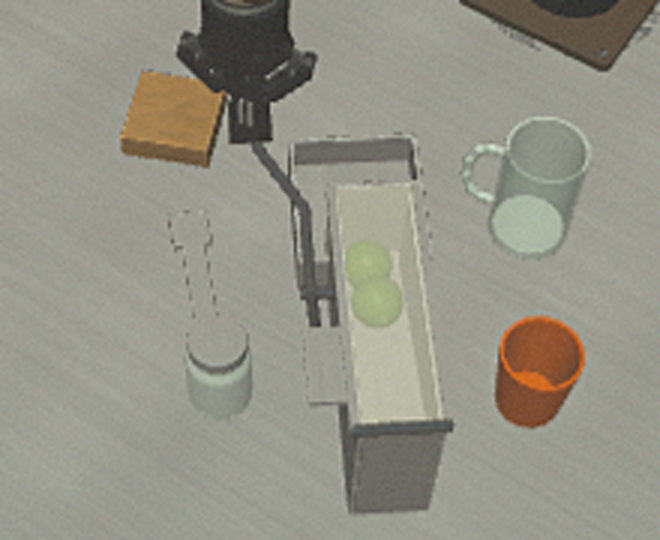

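```bash
python3 look.py w4
```

```text
scene 0.65 265.104 169.596 [ 0.4575 -0.1198  0.135 ]
top 0.63 240.296 280.182 [0.3273 0.1139 0.135 ]
tri [0.4189 0.0099 0.2215] tcp [ 0.4611 -0.1264  0.1183] [ 0.9812  0.1931 -0.0004 -0.0003] tool delta [ 0.0125 -0.1423 -0.1031] F [ 0.1229 -0.2893 -0.5678]
```

View pics/w4.png

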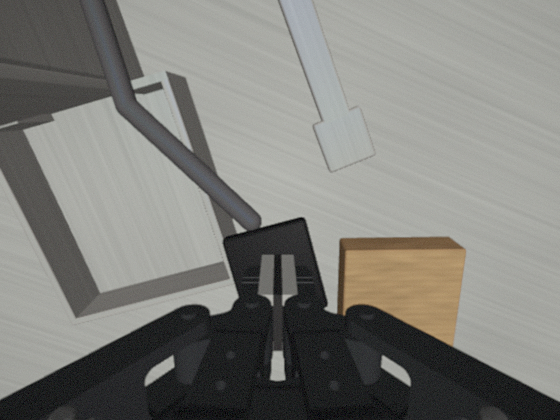

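In the scene crop the hand is over the pad and the lid is still shut with both limes inside. The wrist picture puts the fingertips at (278,257), near the pad's centre at about (276,268), but no force reads yet. The pad must be a little lower than stated, so I'll keep going down.

```bash
python3 -m handwheel '[[[0,0,0,0.003,0],[0,0,0,0.003,0],[0,0,0,0.002,0],[0,0,0,0,0]]]'; python3 -c "
from h import *
np.set_printoptions(precision=4,suppress=True)
im=viewer.read_camera('wrist');cv2.imwrite('pics/w5.png',im);s=get_state()
viewer.read_camera('scene')
for n in('lid_front',):
  for q in viewer.pinpoint('scene',n)[:1]: print(n,q)
print(s['contact_force'])
p=[atz('wrist',u,v,.118,s) for u,v in((225,238),(303,219),(327,300))]
print(np.linalg.norm(p[0]-p[1]),np.linalg.norm(p[1]-p[2]))"
```

```text
time: 4.55
eef_pos: [0.4614, -0.127, 0.111]
tcp_rot: [0.981, 0.193, -0.0, 0.001]
contact_force: [-1.7, -2.2, 3.4]
opening: -0.003
finger_force: 1.3
lid_front {'xy': [0.5463, 0.4574], 'confidence': 0.66}
[-1.3795 -0.8274  2.3287]
0.03781709516407193 0.0441856414206946
```

Contact, at about 3 N. I'll press on.

```bash
python3 -m handwheel '[[[0,0,0,0.004,0],[0,0,0,0.005,0],[0,0,0,0.005,0],[0,0,0,0.005,0],[0,0,0,0.003,0],[0,0,0,0,0]]]'; python3 -c "
from h import *
im=viewer.read_camera('scene');cv2.imwrite('pics/s6.png',cv2.resize(im[130:310,180:400],None,fx=3,fy=3,interpolation=2))
print(viewer.pinpoint('scene','lid_front')[:1],get_state()['contact_force'])"
```

```text
time: 5.2
eef_pos: [0.4614, -0.1269, 0.0886]
tcp_rot: [0.981, 0.193, -0.0, 0.0]
contact_force: [-2.5, -2.3, 4.9]
opening: -0.005
finger_force: 2.3
[{'xy': [0.5455, 0.4283], 'confidence': 0.69}] [-1.55293033 -2.83744305  3.67034407]
```

View pics/s6.png

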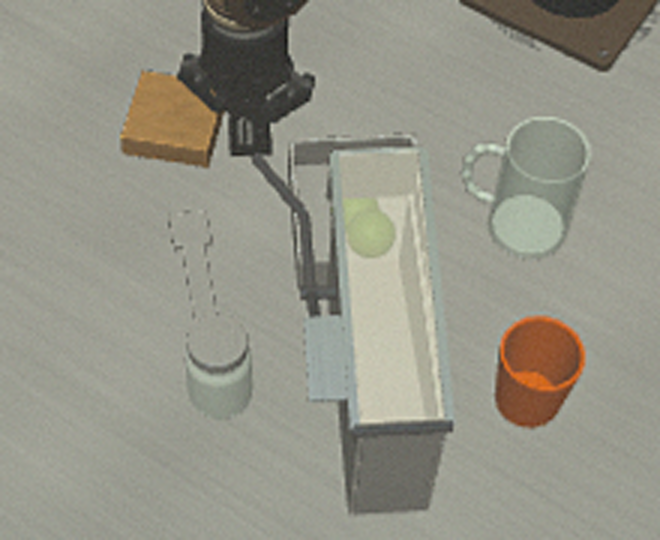

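The lid is lifting and both limes are rolling forward, at about (370,225) in the crop. I'll press further and hold.

```bash
python3 -m handwheel '[[[0,0,0,0.004,0],[0,0,0,0.004,0],[0,0,0,0.004,0],[0,0,0,0.004,0],[0,0,0,0.002,0],[0,0,0,0,0],[0,0,0,0,0],[0,0,0,0,0],[0,0,0,0,0]]]'; python3 -c "
from h import *
im=viewer.read_camera('scene');cv2.imwrite('pics/s7.png',cv2.resize(im[130:310,180:400],None,fx=3,fy=3,interpolation=2))
print(viewer.pinpoint('scene','lid_front')[:1],get_state()['contact_force'])
for c in('scene','top'):
  if c=='top':viewer.read_camera(c)
  for n in('lime_front',):
    for q in viewer.pinpoint(c,n)[:3]: print(c,n,q['confidence'],atz(c,q['xy'][0]*560,q['xy'][1]*420,.036))"
```

```text
time: 6.05
eef_pos: [0.4616, -0.1267, 0.0712]
tcp_rot: [0.981, 0.193, 0.0, 0.0]
contact_force: [-1.9, -2.6, 4.8]
opening: 0.003
finger_force: 2.4
[{'xy': [0.5466, 0.4183], 'confidence': 0.71}] [-1.58064382 -2.73732271  4.82455046]
top lime_front 0.62 [ 0.37693379 -0.05327493  0.036     ]
```

View pics/s7.png

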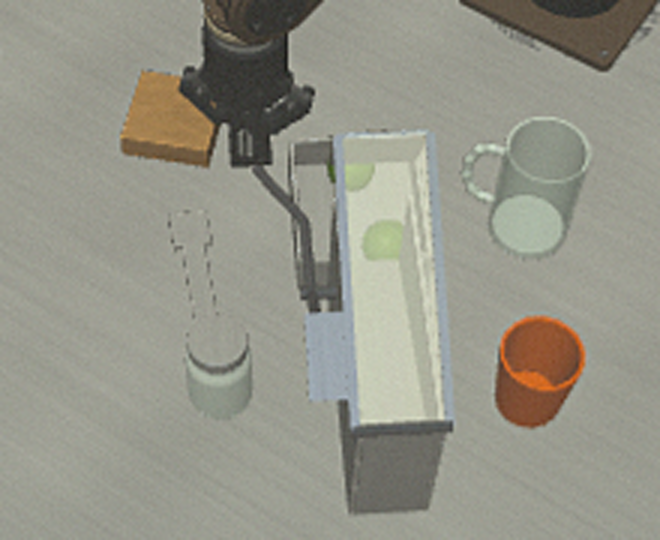

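One lime, at (350,170) in the crop, is in the tray. The other, at (385,240), is still on the way or in the chute. I'll hold and check again.

```bash
python3 -m handwheel '[[[0,0,0,0.002,0],[0,0,0,0,0],[0,0,0,0,0],[0,0,0,0,0],[0,0,0,0,0],[0,0,0,0,0],[0,0,0,0,0],[0,0,0,0,0],[0,0,0,0,0],[0,0,0,0,0],[0,0,0,0,0],[0,0,0,0,0]]]'; cat > limes.py <<'E'
from h import *
np.set_printoptions(precision=4,suppress=True)
c0=np.array([.427,-.0255]);a=np.radians(41.6);M=np.array([[np.cos(a),np.sin(a)],[-np.sin(a),np.cos(a)]])
print(get_state()['contact_force'])
for c in('scene','top','wrist'):
  s=get_state();viewer.read_camera(c)
  for n in('lime_front','lid_front'):
    for q in viewer.pinpoint(c,n)[:3]:
      u,v=q['xy'][0]*560,q['xy'][1]*420
      print(c,n,round(q['confidence'],2),u,v,"rel tray, disp axes",M@(atz(c,u,v,.036,s)[:2]-c0))
E
python3 limes.py;python3 -c "
from h import *
im=viewer.read_camera('scene');cv2.imwrite('pics/s8.png',cv2.resize(im[130:310,180:400],None,fx=3,fy=3,interpolation=2))"
```

```text
time: 7.3
eef_pos: [0.4616, -0.1265, 0.0689]
tcp_rot: [0.981, 0.193, 0.0, 0.0]
contact_force: [-0.4, -3.4, 4.6]
opening: -0.004
finger_force: 2.3
[-0.3708 -3.3666  4.5934]
scene lid_front 0.88 309.512 174.72 rel tray, disp axes [-0.0821  0.0513]
scene lid_front 0.54 253.792 258.51000000000005 rel tray, disp axes [ 0.1859 -0.1497]
scene lid_front 0.26 306.488 260.106 rel tray, disp axes [ 0.2089 -0.0073]
top lime_front 0.52 287.392 263.298 rel tray, disp axes [-0.0463  0.0167]
top lid_front 0.82 262.08000000000004 219.702 rel tray, disp axes [ 0.1299 -0.0195]
wrist lime_front 0.78 123.088 295.512 rel tray, disp axes [-0.0495  0.0043]
```

View pics/s8.png

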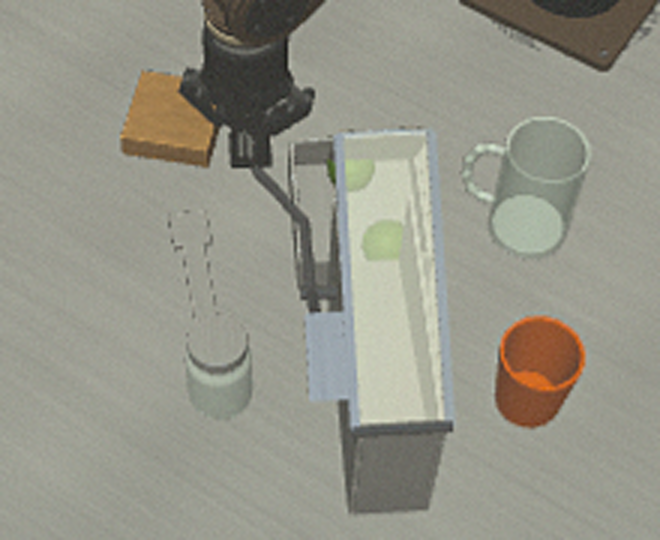

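The picture hasn't changed: limes at (350,170) and (385,240). I'll check where the second one lies if it's in the tray.

```bash
python3 - <<'E'
from h import *
np.set_printoptions(precision=4,suppress=True)
c0=np.array([.427,-.0255]);a=np.radians(41.6);M=np.array([[np.cos(a),np.sin(a)],[-np.sin(a),np.cos(a)]])
for x,y in((350,170),(385,240)):
    for z in (.036,.07,.1): print(x,z,M@(atz('scene',180+x/3,130+y/3,z)[:2]-c0))
viewer.read_camera('top'); viewer.read_camera('wrist'); s=get_state()
for c in('top','wrist'):
  for n in ('lime_front','lime_rear'):
    for q in viewer.outline_of(c,n)[:3]:
        k=q['mask']; v,u=np.nonzero(k); print(c,n,q['confidence'],k.sum(),u.mean(),v.mean(),[e*w for e,w in zip(q['extent'],(560,420,560,420))],M@(atz(c,u.mean(),v.mean(),.036,s)[:2]-c0))
t=viewer.read_camera('top')[200:300,220:340]; w=viewer.read_camera('wrist')
cv2.imwrite('pics/tw.png',np.hstack([cv2.resize(t,(480,400),interpolation=2),cv2.resize(w[:,:300],(286,400))]))
E
```

```text
350 0.036 [-0.0416  0.0048]
350 0.07 [-0.0168 -0.0007]
350 0.1 [ 0.0051 -0.0056]
385 0.036 [0.0468 0.0256]
385 0.07 [0.069  0.0194]
385 0.1 [0.0885 0.014 ]
wrist lime_front 0.85 5405 119.15689176688251 295.46327474560593 [79.688, 257.418, 81.424, 79.002] [-0.0487  0.0066]
wrist lime_rear 0.69 4366 26.088639486944572 159.1635364177737 [0.0, 112.68599999999999, 62.384, 89.712] [0.044  0.0166]
```

View pics/tw.png

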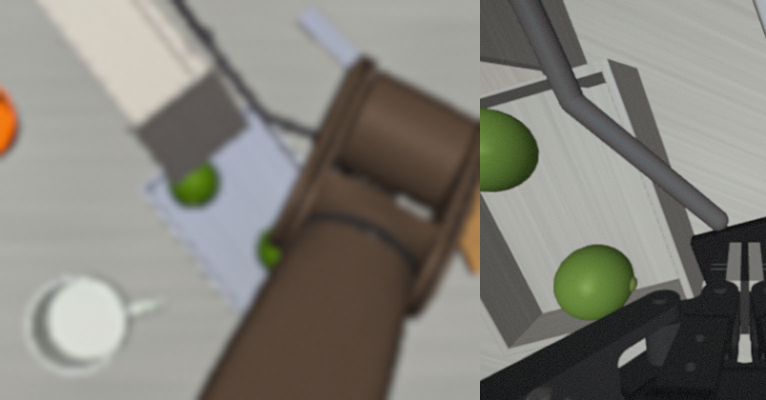

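The last picture shows both limes lying in the tray. The wrist and scene cameras agree they sit at about -45 and +45 mm along it, at rest and below the skirt's swing. Now I'll ease the lever up slowly.

```bash
python3 -m handwheel '[[[0,0,0,-0.001,0],[0,0,0,-0.0015,0],[0,0,0,-0.0015,0],[0,0,0,-0.0015,0],[0,0,0,-0.0015,0],[0,0,0,-0.0015,0],[0,0,0,-0.0015,0],[0,0,0,-0.0015,0],[0,0,0,-0.0015,0],[0,0,0,-0.0015,0],[0,0,0,-0.0015,0],[0,0,0,-0.0015,0]]]'
python3 -m handwheel '[[[0,0,0,-0.0015,0],[0,0,0,-0.0015,0],[0,0,0,-0.0015,0],[0,0,0,-0.0015,0],[0,0,0,-0.0015,0],[0,0,0,-0.0015,0],[0,0,0,-0.0015,0],[0,0,0,-0.0015,0],[0,0,0,-0.0015,0],[0,0,0,-0.001,0],[0,0,0,-0.001,0],[0,0,0,-0.001,0]]]'; python3 limes.py
```

```text
time: 9.2
eef_pos: [0.4615, -0.1265, 0.0865]
tcp_rot: [0.981, 0.193, 0.0, -0.0]
contact_force: [0.6, -3.4, 4.2]
opening: -0.003
finger_force: 2.3
time: 10.2
eef_pos: [0.4612, -0.1261, 0.1027]
tcp_rot: [0.981, 0.193, -0.0, -0.001]
contact_force: [2.1, 2.4, 3.3]
opening: 0.002
finger_force: 2.1
[2.1276 2.3815 3.3476]
scene lime_front 0.42 299.096 181.608 rel tray, disp axes [-0.0597  0.0151]
scene lid_front 0.68 306.488 188.79 rel tray, disp axes [-0.0301  0.033 ]
top lime_front 0.67 342.328 254.016 rel tray, disp axes [-0.1524 -0.1511]
top lime_front 0.43 289.18399999999997 261.282 rel tray, disp axes [-0.0453  0.0072]
top lid_front 0.74 265.608 231.00000000000003 rel tray, disp axes [ 0.091  -0.0019]
wrist lime_front 0.71 145.096 270.606 rel tray, disp axes [-0.0497  0.0035]
```

```bash
python3 -m handwheel '[[[0,0,0,-0.001,0],[0,0,0,-0.001,0],[0,0,0,-0.001,0],[0,0,0,-0.001,0],[0,0,0,-0.001,0],[0,0,0,-0.001,0],[0,0,0,-0.001,0],[0,0,0,-0.001,0]]]'
python3 -m handwheel '[[[0,0,0,-0.001,0],[0,0,0,-0.001,0],[0,0,0,-0.001,0],[0,0,0,-0.001,0],[0,0,0,-0.001,0],[0,0,0,-0.001,0],[0,0,0,-0.001,0],[0,0,0,-0.001,0]]]'; python3 limes.py
```

```text
time: 11.32
eef_pos: [0.4614, -0.1265, 0.1109]
tcp_rot: [0.981, 0.193, 0.0, -0.0]
contact_force: [1.8, 2.8, 3.9]
opening: -0.002
finger_force: 2.0
time: 11.98
eef_pos: [0.4608, -0.1266, 0.1183]
tcp_rot: [0.981, 0.193, -0.001, -0.0]
contact_force: [-0.7, -0.2, -0.7]
opening: 0.001
finger_force: 0.0
[-0.664  -0.1917 -0.7033]
scene lime_front 0.69 299.48800000000006 183.708 rel tray, disp axes [-0.0517  0.0151]
scene lime_front 0.18 307.776 260.904 rel tray, disp axes [ 0.2118 -0.0042]
scene lid_front 0.64 302.624 191.184 rel tray, disp axes [-0.0227  0.02  ]
top lime_front 0.35 290.416 260.61 rel tray, disp axes [-0.0465  0.0024]
top lid_front 0.84 267.624 230.286 rel tray, disp axes [ 0.0881 -0.009 ]
top lid_front 0.46 305.08799999999997 212.184 rel tray, disp axes [ 0.0469 -0.1534]
wrist lime_front 0.77 151.87199999999999 258.384 rel tray, disp axes [-0.0476  0.0028]
wrist lid_front 0.66 61.208 147.588 rel tray, disp axes [0.0479 0.0258]
```

Contact ended at the lever's upper stop, at the same height where it began. I'll lift clear and back away.

```bash
python3 -m handwheel '[[[0,0,0,-0.005,0],[0,0,0,-0.01,0],[0,0,0,-0.03,0],[0,0,0,-0.035,0],[0,0,0,-0.035,0],[0,-0.0,0,-0.03,0],[0,-0.02,0.02,0,0],[0,-0.025,0.025,0,0],[0,-0.025,0.025,0,0],[0,-0.025,0.025,0,0],[0,-0.01,0.01,0,0],[0,0,0,0,0]]]'; python3 limes.py; python3 - <<'E'
from h import *
a=cv2.imread('pics/scene0.png').astype(int); b=viewer.read_camera('scene').astype(int)
for n,(x,y,w,h) in dict(lid=(285,185,50,120),pad=(255,160,18,20),mug=(330,165,50,52),cup=(340,232,40,42),coast=(218,150,40,38),jar=(235,190,32,80)).items():
    print(n, abs(a-b)[y:y+h,x:x+w].mean().round(1))
c=a[170:300,270:340].astype('u1');d=b[170:300,270:340].astype('u1')
print(cv2.phaseCorrelate(c[60:,:,1].astype('f4'),d[60:,:,1].astype('f4')))
for n in('lever_pad','lime_rear'): print(n,[(round(q['confidence'],2),[q['xy'][0]*560,q['xy'][1]*420]) for q in viewer.pinpoint('scene',n)[:2]])
E
```

```text
time: 13.43
eef_pos: [0.403, -0.2662, 0.265]
tcp_rot: [0.982, 0.191, 0.0, 0.001]
contact_force: [-0.0, 0.2, -0.1]
opening: -0.002
finger_force: 0.0
[-0.0478  0.218  -0.1407]
scene lime_front 0.68 299.32 186.396 rel tray, disp axes [-0.0416  0.0129]
scene lid_front 0.91 301.896 191.688 rel tray, disp axes [-0.0211  0.0175]
scene lid_front 0.25 297.69599999999997 202.902 rel tray, disp axes [ 0.0179 -0.0015]
top lime_front 0.5 289.52 262.92 rel tray, disp axes [-0.0504  0.0102]
top lid_front 0.67 266.784 232.386 rel tray, disp axes [ 0.0845 -0.0017]
wrist lime_front 0.61 89.992 113.19000000000001 rel tray, disp axes [-0.0495  0.0034]
wrist lid_front 0.68 23.8 19.907999999999998 rel tray, disp axes [0.0497 0.0221]
lid 6.7
pad 4.0
mug 4.3
cup 4.2
coast 4.0
jar 4.2
((0.09037864387600081, 0.09638221291680793), 0.9511498900843255)
lever_pad [(0.6, [263.2, 170.184])]
lime_rear [(0.38, [459.98400000000004, 277.284])]
```

The scene crops now match the start to within noise: lever up, lid shut, bystanders in place. The only difference is the empty chute. Handing in.

```bash
python3 -c "
from plant import sign_off
print(sign_off())"
```

```text
the job is handed in; nothing more can be done
None
```

Job handed in: both limes rolled into the tray, the lid was eased shut by the lever, the hand is clear, and the mug, cup, coasters and jar still match the starting picture (bottle, bowl and opener were not compared).

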